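# Turn the hob down after frying

## Robot

A 6-joint arm with a two-finger parallel gripper is mounted at the origin on the work surface. World frame = base frame: x ahead of the robot, y to its left, z up, the work surface at z = 0. Lengths are in m, angles in rad, forces in N, time in s.
With the tool pointing down it reaches from about 0.35 to 0.775 m from the base axis. Payload 5.5 kg.
Tool frame: the origin (TCP) lies at the very end of the fingers, on their centre line; the grasp point (between the pads) lies 19 mm behind it; z points along the fingers, y is the line along which they close (so a half turn about z gives the same grasp; the last joint's range is limited). The gripper opens to 85 mm and grips with 20 to 120 N. Pads are 22 mm wide; open, the fingers measure 114 mm over their backs; the gripper's body (76 mm by 85 mm) begins 54 mm behind the grasp point. The pads swing forward as they close: fully open they stand 13 mm farther back than shut.
Start: joints at [-1.373, 0.313, 0.046, 1.304, 0, 1.431], TCP at [0.191, -0.543, 0.231] pointing down, gripper open.
Joint ranges: [-2.76, 2.76], [-0.86, 1.69], [-1.03, 1.26], [-2.2, 2.34], [-1.47, 1.5], [-3.14, 3.14]. Speed limits (rad/s): [2.57, 2.57, 3.14, 3.14, 3.14, 3.14].

## Interface

Orientations are given as a unit quaternion [w, x, y, z].
In Python, from workcell import env, cams, ticket, spotter gives the robot as it stands.
- The arm moves only by the tool jog_arm, never from a script. Its argument "increments" is a list that holds one entry, the list of rows, each a list of 7 numbers: the shift along the tool's x, y, z in units of 0.25 m (1.0 is 0.25 m), then the turn, a rotation vector about the tool's x, y, z in units of 180 degrees (1.0 is 180 degrees), then the closure in counts, from 0 (fully open) to 255 (shut). A call has 1 to 20 rows; each row shifts and turns the commanded pose from where the row before left it, along the tool's axes as they then stand; what a row does not reach is not made up. A row lasts 1/10 s, in which the tool goes at most 50 mm and 8.59 degrees, less where a joint would pass 70% of its speed; a pose out of reach is approached as far as the arm can. A call with a number of a shift or a turn outside -1 to 1 is refused whole. A call with a gripper value outside its range is refused whole. The fingers move at their own pace and stop on an object; "force" is the grip in N (left out, the last holds). Time passes only in rows, so rows that do not move let the fingers close. It gives the time, the measured TCP pose, the force, the opening and the grip force at its end, in the units of the state.
- env.get_state(): the state, without advancing time (a new reading comes with each control period).
- cams.read_camera(name): name is "scene" or "top"; returns a dict with "pixels" (384x512x3 uint8, red, green, blue), "fx", "fy", "cx", "cy" (pixels), "xyz" and "attitude" of the camera in the world. Camera axes: x right, y down, z forward; pixel columns grow to the right and rows downward; lengths in m; the calibration is good to about 2 mm. A picture is of the moment at which its call begins. There is no depth.
- ticket.hand_in(): hands the job in; it is judged then, once.
Trained networks look in the newest picture that a camera, given by its name, has taken for a name from the list of things; names that differ only in an ending like _2 or _b are one class to them, and where a whole thing is asked for, a point or a joint stands for the part that bears it (a point fixed in the world has none). Each returns a list of dicts, best first, with "conf" (0 to 1); they miss things now and then, are a little off and sometimes report something else, mostly with a low value. They report only what shows in the picture. A call takes as long as a camera call.
- spotter.find_in(target, camera): "uv" ([column, row] in pixels, amid what is visible of it).
- spotter.cut_out(target, camera): "region" (384x512 bool, what is visible of it) and "uv" ([column, row] in pixels, amid what is visible of it).
- spotter.landmark_of(target, camera): "uv" ([column, row] in pixels: a listed point, or the origin of a listed thing).
The state is a dict: "clock": time; "joint_pos": joint angles; "qvel": joint speeds; "tau": joint torques, N m; "tcp_pos": TCP position; "orientation": TCP orientation; "wrist_force": force on the tool from outside, world axes, zero at the start; "ft_torque": the same for the moment, N m; "finger_gap": finger opening in m; "grip_force": force on a finger pad.
Only numpy, scipy, OpenCV 4.12 (cv2) and the standard library are available. Lean on these libraries where they do the work, as an engineer would, in place of code of your own. Each camera call takes 0.05 s, during which the arm holds its last target. There are 200 camera calls.

## Task

The frying is finished, but the saucepan must go on simmering: lightly press with the fingertips the off key (white, open circle) of the ring under the frying pan, then the low key (yellow, one bar) of the ring under the saucepan, and draw back clear of the hob. Each ring is worked by the three keys straight in front of it. Press no other key, and leave the two pans, the salt cellar and the glass untouched where they stand.

Things in the scene. Friction and masses are not known exactly. Their poses are not given: they have to be found in the camera images.
- hob: fixed two-ring table-top hob, 380 (its x) x 590 (its y) mm. Origin: centre of its underside, on the worktop; x points from its front to its back, y to its left as the robot sees it, z up. Black glass top 64 mm high. Black control panel: the front 98 mm, 62 mm high, with six round keys in a row 148 mm in front of the origin; in each group of three, left to right: off, low, high, 55 mm apart
- ring_left (a point): centre of the left ring, a white circle 210 mm across on the glass, at x = 50, y = 150 mm, 64 mm high in the hob's frame. One of the two pans stands on it. Its three keys are straight in front of it, bracketed by a white line, the low key on the ring's centre line; the small orange lamp behind them only shows that the ring is hot
- ring_right (a point): centre of the right ring, a white circle 210 mm across on the glass, at x = 50, y = -150 mm, 64 mm high in the hob's frame. One of the two pans stands on it. Its three keys are straight in front of it, bracketed by a white line, the low key on the ring's centre line; the small orange lamp behind them only shows that the ring is hot
- key_left_off_top (a point): centre of the top of the left ring's off key, white cap, marked with an open circle: round cap 22 mm across, standing 7 mm above the panel (69 mm above the worktop) when released, at x = -148, y = 205 mm in the hob's frame; goes down with the key
- key_left_off (a joint): travel of that key in m: 0 released, 0.004 fully down (a hard stop, cap still 3 mm proud of the panel). Sprung: 1.5 N to start moving, 5 N fully down, and springs back. It registers when more than 0.002 down; over 25 N would damage it.
- key_left_low_top (a point): centre of the top of the left ring's low-heat key, yellow cap, marked with one bar: round cap 22 mm across, standing 7 mm above the panel (69 mm above the worktop) when released, at x = -148, y = 150 mm in the hob's frame; goes down with the key
- key_left_low (a joint): travel of that key in m: 0 released, 0.004 fully down (a hard stop, cap still 3 mm proud of the panel). Sprung: 1.5 N to start moving, 5 N fully down, and springs back. It registers when more than 0.002 down; over 25 N would damage it.
- key_left_high_top (a point): centre of the top of the left ring's high-heat key, red cap, marked with three bars: round cap 22 mm across, standing 7 mm above the panel (69 mm above the worktop) when released, at x = -148, y = 95 mm in the hob's frame; goes down with the key
- key_left_high (a joint): travel of that key in m: 0 released, 0.004 fully down (a hard stop, cap still 3 mm proud of the panel). Sprung: 1.5 N to start moving, 5 N fully down, and springs back. It registers when more than 0.002 down; over 25 N would damage it.
- key_right_off_top (a point): centre of the top of the right ring's off key, white cap, marked with an open circle: round cap 22 mm across, standing 7 mm above the panel (69 mm above the worktop) when released, at x = -148, y = -95 mm in the hob's frame; goes down with the key
- key_right_off (a joint): travel of that key in m: 0 released, 0.004 fully down (a hard stop, cap still 3 mm proud of the panel). Sprung: 1.5 N to start moving, 5 N fully down, and springs back. It registers when more than 0.002 down; over 25 N would damage it.
- key_right_low_top (a point): centre of the top of the right ring's low-heat key, yellow cap, marked with one bar: round cap 22 mm across, standing 7 mm above the panel (69 mm above the worktop) when released, at x = -148, y = -150 mm in the hob's frame; goes down with the key
- key_right_low (a joint): travel of that key in m: 0 released, 0.004 fully down (a hard stop, cap still 3 mm proud of the panel). Sprung: 1.5 N to start moving, 5 N fully down, and springs back. It registers when more than 0.002 down; over 25 N would damage it.
- key_right_high_top (a point): centre of the top of the right ring's high-heat key, red cap, marked with three bars: round cap 22 mm across, standing 7 mm above the panel (69 mm above the worktop) when released, at x = -148, y = -205 mm in the hob's frame; goes down with the key
- key_right_high (a joint): travel of that key in m: 0 released, 0.004 fully down (a hard stop, cap still 3 mm proud of the panel). Sprung: 1.5 N to start moving, 5 N fully down, and springs back. It registers when more than 0.002 down; over 25 N would damage it.
- frying_pan: black open frying pan, 244 mm across the rim, 45 mm high, standing centred within 15 mm on one of the rings (left or right). Origin: centre of its underside; its x points along the handle, which reaches 294 mm from the centre, 70 mm high at its end, towards the back of the hob.
- saucepan: lidded steel saucepan, 166 mm across, 98 mm high to the lid and 119 mm to the lid's black knob, standing centred within 15 mm on the other ring. Origin: centre of its underside; its x points along the black handle, which reaches 234 mm from the centre at 66 to 87 mm height, towards the back of the hob.
- salt: small white salt cellar with a steel cap, 40 mm across, 48 mm high, standing upright on the control panel between the two groups of keys. Origin: centre of its underside.
- tumbler: green glass tumbler, 72 mm across, 90 mm high, upright on the worktop to the right of the hob. Origin: centre of its underside.

How it is judged:
By the outcome, as a careful person would: the job done as asked, in the order asked, and still so for the second after the job is handed in, with the robot touching nothing.
It also fails if it takes over 42 s, if anything falls off the work surface, if the arm or the gripper's body presses on something with over 40 N, if the wrist force passes 120 N, or if a joint passes its speed limit or range.

## Working session

There is one attempt and no reset: what is moved stays moved. The work goes in short steps, Python scripts to look and compute and a tool call to move; the robot and the scene stay as the last step left them, time stands still between calls to the robot, and variables do not carry over. Pictures are saved under pics/ and viewed, at most 10 in all, crops included, and the job is handed in when it is done.

Besides the shell and the picture viewer there is one more tool, called after "Call:" as a command line: name --argument value ..., lists and objects as JSON in quotes. jog_arm: Moves the arm, as the interface text tells. Shifts and turns lie within -1 to 1; 1 stands for 0.25 m of shift or 180 degrees of turn. Its arguments: {"type":"object","properties":{"increments":{"type":"array"},"force":{"type":"number"}},"required":["increments"]}

```bash
mkdir -p pics
cat > h.py <<'E'
import numpy as np, cv2
from scipy.spatial.transform import Rotation as R
from workcell import env, cams, ticket, spotter
def ray(c,uv):
    a=c["attitude"]; a=np.array(a)
    M=a if a.shape==(3,3) else R.from_quat(a[[1,2,3,0]]).as_matrix()
    return M@np.array([(uv[0]-c["cx"])/c["fx"],(uv[1]-c["cy"])/c["fy"],1.])
def at_z(c,uv,z):
    d=ray(c,uv); o=np.array(c["xyz"]); return o+d*(z-o[2])/d[2]
E
python3 - <<'E'
from h import *
for n in ("scene","top"):
    c=cams.read_camera(n); cv2.imwrite(f"pics/{n}0.png",c["pixels"][:,:,::-1])
    print(n,c["xyz"],c["attitude"],c["fx"],c["cx"],c["cy"])
    for k in ["left_off","left_low","left_high","right_off","right_low","right_high"]:
        for d in spotter.landmark_of(f"key_{k}_top",n)[:2]: print(k,np.round(d["uv"],1),round(d["conf"],2),at_z(c,d["uv"],.069).round(4))
    for k,z in [("ring_left",.064),("ring_right",.064),("frying_pan",.064),("saucepan",.064),("salt",.062),("tumbler",0),("hob",0)]:
        for d in spotter.landmark_of(k,n)[:2]: print(k,np.round(d["uv"],1),round(d["conf"],2),at_z(c,d["uv"],z).round(4))
print(env.get_state())
E
```

```text
scene [ 1.22371742 -0.44598613  0.64540443] [-0.36935323  0.7786616   0.46355903 -0.20585753] 376.62284264179385 255.10612665897386 191.90786214814426
left_off [313.5 135.1] 0.49 [0.4819 0.1758 0.069 ]
left_low [297.3 138. ] 0.46 [0.4735 0.1245 0.069 ]
left_high [282.6 145.1] 0.58 [0.4859 0.0665 0.069 ]
right_off [281.9 145.8] 0.67 [0.488  0.0628 0.069 ]
right_off [224.3 165.6] 0.58 [ 0.4991 -0.1204  0.069 ]
right_low [205.5 176.3] 0.48 [ 0.5186 -0.1815  0.069 ]
right_high [187.8 184.2] 0.55 [ 0.5277 -0.2319  0.069 ]
frying_pan [248.7 224.8] 0.96 [ 0.7145 -0.1646  0.064 ]
saucepan [342.6 176.3] 0.6 [0.6728 0.1298 0.064 ]
salt [257.6 158.8] 0.6 [ 0.5033 -0.0236  0.062 ]
salt [311.9 136.8] 0.47 [0.4785 0.1735 0.062 ]
tumbler [247.  221.4] 0.16 [ 0.6463 -0.1317  0.    ]
hob [288.6 143.3] 0.29 [0.3974 0.1504 0.    ]
top [ 0.46990552 -0.07370754  1.06471392] [ 0.04970836 -0.70095513  0.70850352 -0.06491335] 414.02695178748877 255.57193971161706 191.6034120312676
left_off [142.9 256.1] 0.43 [0.4808 0.1721 0.069 ]
left_off [222.2 194.9] 0.19 [ 0.6254 -0.015   0.069 ]
left_low [164.8 252.6] 
[... 710 characters left out ...]
 ]
{'clock': 1.4, 'joint_pos': array([-1.37257711e+00,  3.13183566e-01,  4.60723633e-02,  1.30363161e+00,
        1.03635228e-06,  1.43120254e+00]), 'qvel': array([-0.00047193,  0.00111254, -0.00059443,  0.00132349, -0.00050942,
        0.00054913]), 'tau': array([ 8.86765247e-04, -4.80457985e+01,  2.98807079e+01,  4.12158643e-04,
       -9.27607721e-05,  9.91549030e-06]), 'tcp_pos': array([ 0.19056635, -0.54251725,  0.23132122]), 'orientation': array([2.67286338e-05, 9.85769178e-01, 1.68104514e-01, 1.30211218e-06]), 'wrist_force': array([-0.29013449, -0.70023302,  0.3830544 ]), 'ft_torque': array([-0.02701759, -0.01167353, -0.00571633]), 'grip_force': 0.0, 'finger_gap': 0.08536608967567562}
```

Run:
```python
from h import *
a=cv2.imread("pics/top0.png"); cv2.imwrite("pics/topc.png",cv2.resize(a[130:290,110:430],(800,400),interpolation=cv2.INTER_CUBIC))
import glob
c=cams.read_camera("top"); p=c["pixels"]
hsv=cv2.cvtColor(p,cv2.COLOR_RGB2HSV)
masks={"yel":cv2.inRange(hsv,(20,110,90),(35,255,255)),"red":cv2.inRange(hsv,(0,110,80),(8,255,255))|cv2.inRange(hsv,(172,110,80),(180,255,255)),"wht":cv2.inRange(hsv,(0,0,130),(180,60,255))}
for k,m in masks.items():
    m[:225]=0;m[275:]=0
    n,_,s,ce=cv2.connectedComponentsWithStats(m)
    for i in range(1,n):
        if 20<s[i,4]<300: print(k,s[i],ce[i].round(1),at_z(c,ce[i],.069).round(4))
```

```text
yel [287 238   9  10  76] [291.  242.6] [ 0.5083 -0.1795  0.069 ]
yel [161 251  10  11  79] [165.5 256.1] [0.4802 0.1189 0.069 ]
red [309 236  10  10  77] [313.8 240.5] [ 0.5128 -0.2343  0.069 ]
red [184 249  10  10  80] [188.6 253.5] [0.4855 0.0645 0.069 ]
wht [225 234  15  15 155] [232.1 241.5] [ 0.5126 -0.0388  0.069 ]
wht [264 241   9   9  60] [268.3 245.2] [ 0.503 -0.125  0.069]
wht [138 255   9   8  60] [142.1 258.5] [0.4753 0.1738 0.069 ]
```

View pics/topc.png

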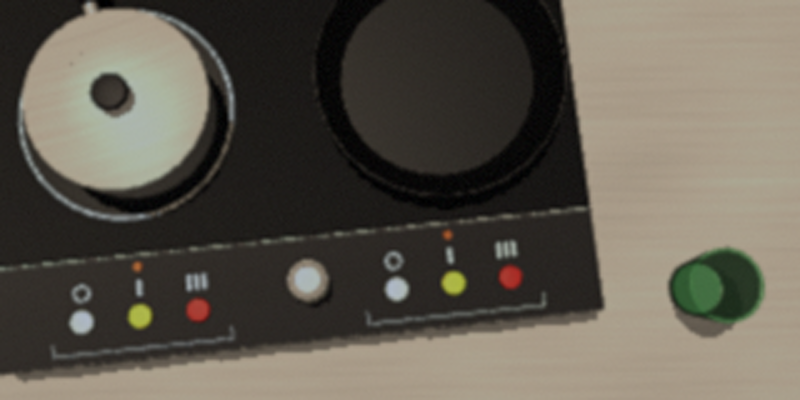

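View pics/scene0.png

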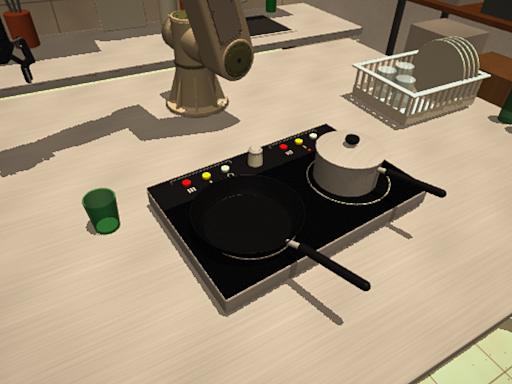

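Top view: saucepan on the left ring (crop 110,95), frying pan on the right (440,80). The targets are the right off key (396,289), about (0.503, -0.125), and the left low key (140,316), about (0.480, 0.119). Key spacing matches the drawing (300 and 410 mm). The scene view agrees; the salt stands between the groups and the tumbler is out to the right. First I close the fingers and align the tool.

Call:
jog_arm --increments '[[[0,0,0,0,0,-0.0469,255],[0,0,0,0,0,-0.0469,255],[0,0,0,0,0,-0.0469,255],[0,0,0,0,0,-0.0469,255],[0,0,0,0,0,-0.0469,255],[0,0,0,0,0,-0.0469,255],[0,0,0,0,0,-0.0469,255],[0,0,0,0,0,-0.0469,255],[0,0,0,0,0,-0.0469,255],[0,0,0,0,0,0,255]]]' --force 20

```text
clock: 2.45
tcp_pos: [0.1906, -0.5426, 0.2313]
orientation: [0.0, 0.673, 0.739, -0.0]
wrist_force: [0.2, -0.5, 0.2]
finger_gap: -0.0002
grip_force: 0.0
```

```bash
cat >> h.py <<'E'
def go(t):
    s=env.get_state(); q=s["orientation"][[1,2,3,0]]
    d=R.from_quat(q).inv().apply(np.array(t)-s["tcp_pos"])
    print("tcp",s["tcp_pos"].round(4),"yaw/z",R.from_quat(q).as_matrix()[:,[0,2]].T.round(3).tolist(),"F",s["wrist_force"].round(2),"gap",round(s["finger_gap"],4),"j",s["joint_pos"].round(2),"t",s["clock"],"units",(d/.25).round(4))
E
python3 -c "
from h import *
# least-squares of all six keys
H=np.array([[-.148,y] for y in(.205,.15,.095,-.095,-.15,-.205)])
W=np.array([[.4753,.1738],[.4802,.1189],[.4855,.0645],[.503,-.125],[.5083,-.1795],[.5128,-.2343]])
h=H-H.mean(0);w=W-W.mean(0)
a=np.arctan2((h[:,0]*w[:,1]-h[:,1]*w[:,0]).sum(),(h*w).sum());M=np.array([[np.cos(a),-np.sin(a)],[np.sin(a),np.cos(a)]])
P=h@M.T+W.mean(0);print(np.degrees(a),P.round(4),(P-W).round(4))
go([*P[3],.12])"
```

```text
5.292919171256136 [[ 0.4753  0.1739]
 [ 0.4803  0.1191]
 [ 0.4854  0.0643]
 [ 0.5029 -0.1249]
 [ 0.508  -0.1796]
 [ 0.5131 -0.2344]] [[-0.      0.0001]
 [ 0.0001  0.0002]
 [-0.0001 -0.0002]
 [-0.0001  0.0001]
 [-0.0003 -0.0001]
 [ 0.0003 -0.0001]]
tcp [ 0.1906 -0.5426  0.2313] yaw/z [[-0.093, 0.996, -0.0], [0.0, -0.0, -1.0]] F [ 0.21 -0.55  0.23] gap -0.0002 j [-1.37  0.31  0.05  1.3  -0.    0.1 ] t 2.45 units [1.5469 1.4    0.4451]
```

Call:
jog_arm --increments '[[[0.1105,0.1,0,0,0,0,255],[0.1105,0.1,0,0,0,0,255],[0.1105,0.1,0,0,0,0,255],[0.1105,0.1,0,0,0,0,255],[0.1105,0.1,0,0,0,0,255],[0.1105,0.1,0,0,0,0,255],[0.1105,0.1,0,0,0,0,255],[0.1105,0.1,0,0,0,0,255],[0.1105,0.1,0,0,0,0,255],[0.1105,0.1,0,0,0,0,255],[0.1105,0.1,0,0,0,0,255],[0.1105,0.1,0,0,0,0,255],[0.1105,0.1,0,0,0,0,255],[0.1105,0.1,0,0,0,0,255],[0,0,0.15,0,0,0,255],[0,0,0.15,0,0,0,255],[0,0,0.14,0,0,0,255],[0,0,0,0,0,0,255]]]'

```text
clock: 4.25
tcp_pos: [0.4996, -0.1233, 0.1169]
orientation: [-0.004, 0.674, 0.738, -0.002]
wrist_force: [-0.7, 1.1, 0.2]
finger_gap: -0.0001
grip_force: 0.0
```

Run:
```python
from h import *
go([.5029,-.1249,.080])
c=cams.read_camera("scene"); p=c["pixels"]
cv2.imwrite("pics/s1.png",cv2.resize(p[110:220,150:330,::-1],(720,440),interpolation=cv2.INTER_CUBIC))
```

```text
tcp [ 0.4996 -0.1233  0.1169] yaw/z [[-0.09, 0.996, 0.004], [-0.008, 0.003, -1.0]] F [-0.68  1.11  0.25] gap -0.0001 j [-0.4   0.27 -0.3   1.01 -0.    1.08] t 4.25 units [-0.0083  0.0137  0.1475]
```

View pics/s1.png

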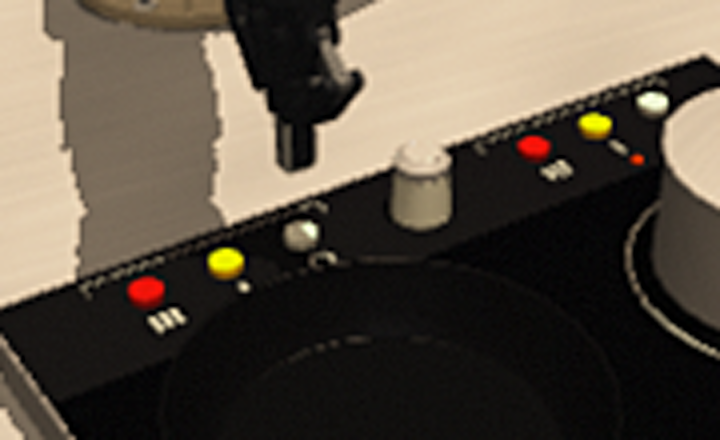

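The closed fingertips (295,165) hang over the right off key (300,235), clear of the salt (420,190). I lower to about 0.080 and settle.

Call:
jog_arm --increments '[[[0,0,0.05,0,0,0,255],[0,0,0.05,0,0,0,255],[0,0,0.04,0,0,0,255],[0,0,0,0,0,0,255],[0,0,0,0,0,0,255],[0,0,0,0,0,0,255]]]'

```text
clock: 4.9
tcp_pos: [0.5035, -0.1251, 0.0868]
orientation: [0.0, 0.674, 0.739, 0.0]
wrist_force: [-0.4, 0.0, -0.5]
finger_gap: 0.0002
grip_force: 0.0
```

```bash
python3 -c "
from h import *
go([.5029,-.1249,.066])"
```

```text
tcp [ 0.5035 -0.1251  0.0868] yaw/z [[-0.093, 0.996, -0.0], [0.001, -0.0, -1.0]] F [-0.39  0.05 -0.48] gap 0.0002 j [-0.4   0.3  -0.35  0.93 -0.    1.08] t 4.9 units [ 0.0012 -0.0023  0.0832]
```

Call:
jog_arm --increments '[[[0,0,0.032,0,0,0,255],[0,0,0.032,0,0,0,255],[0,0,0.006,0,0,0,255],[0,0,0.004,0,0,0,255],[0,0,0,0,0,0,255],[0,0,0,0,0,0,255]]]'

```text
clock: 5.5
tcp_pos: [0.5028, -0.1248, 0.0679]
orientation: [-0.0, 0.673, 0.739, -0.0]
wrist_force: [-1.4, -0.2, 2.7]
finger_gap: -0.0003
grip_force: 1.2
```

Call:
jog_arm --increments '[[[0,0,0.005,0,0,0,255],[0,0,0.005,0,0,0,255],[0,0,0,0,0,0,255],[0,0,0,0,0,0,255],[0,0,0,0,0,0,255]]]'

```text
clock: 6.0
tcp_pos: [0.5029, -0.1249, 0.0653]
orientation: [-0.0, 0.673, 0.739, -0.0]
wrist_force: [-3.3, 1.3, 3.6]
finger_gap: 0.0002
grip_force: 2.3
```

Call:
jog_arm --increments '[[[0,0,0.003,0,0,0,255],[0,0,0,0,0,0,255],[0,0,0,0,0,0,255]]]'

```text
clock: 6.3
tcp_pos: [0.5029, -0.1249, 0.065]
orientation: [-0.0, 0.673, 0.739, -0.0]
wrist_force: [-4.3, 0.9, 9.0]
finger_gap: -0.0003
grip_force: 4.3
```

```bash
python3 -c "
from h import *
import time
for i in range(3):
    cams.read_camera('top'); go([.5029,-.1249,.066])"
```

```text
tcp [ 0.5029 -0.1249  0.065 ] yaw/z [[-0.093, 0.996, -0.0], [-0.0, -0.0, -1.0]] F [-4.41  0.74  9.39] gap -0.0001 j [-0.4   0.32 -0.38  0.87 -0.    1.08] t 6.35 units [-0.0001 -0.0001 -0.0041]
tcp [ 0.5029 -0.1249  0.065 ] yaw/z [[-0.093, 0.996, -0.0], [-0.0, -0.0, -1.0]] F [-4.59  2.23  9.24] gap 0.0002 j [-0.4   0.32 -0.38  0.87 -0.    1.08] t 6.4 units [-0.0001 -0.0001 -0.0041]
tcp [ 0.5029 -0.1249  0.065 ] yaw/z [[-0.093, 0.996, -0.0], [-0.0, -0.0, -1.0]] F [-4.55  0.78  9.66] gap -0.0001 j [-0.4   0.32 -0.38  0.87 -0.    1.08] t 6.45 units [-0.0001 -0.0001 -0.004 ]
```

The key is on its hard stop at about 9 N. I lift off and cross over the salt with margin.

Call:
jog_arm --increments '[[[0,0,-0.04,0,0,0,255],[0,0,-0.12,0,0,0,255],[0,0,-0.12,0,0,0,255],[0,0,-0.12,0,0,0,255],[0,0,0,0,0,0,255],[0.14,0,0,0,0,0,255],[0.14,0,0,0,0,0,255],[0.14,0,0,0,0,0,255],[0.14,0,0,0,0,0,255],[0.14,0,0,0,0,0,255],[0.14,0,0,0,0,0,255],[0.14,0,0,0,0,0,255],[0,0,0,0,0,0,255],[0,0,0.1,0,0,0,255],[0,0,0.1,0,0,0,255],[0,0,0.1,0,0,0,255],[0,0,0,0,0,0,255],[0,0,0,0,0,0,255],[0,0,0,0,0,0,255]]]'

```text
clock: 8.35
tcp_pos: [0.4815, 0.1187, 0.0907]
orientation: [0.001, 0.674, 0.739, 0.001]
wrist_force: [0.9, 0.6, -0.8]
finger_gap: -0.0002
grip_force: 0.0
```

Run:
```python
from h import *
go([.4803,.1191,.068])
c=cams.read_camera("scene"); p=c["pixels"]
cv2.imwrite("pics/s2.png",cv2.resize(p[90:220,150:350,::-1],(800,520),interpolation=cv2.INTER_CUBIC))
```

```text
tcp [0.4815 0.1187 0.0907] yaw/z [[-0.092, 0.996, -0.0], [0.002, -0.0, -1.0]] F [ 0.91  0.56 -0.76] gap -0.0002 j [ 0.08  0.25 -0.4   0.92 -0.    1.56] t 8.35 units [ 0.0021 -0.0046  0.0908]
```

View pics/s2.png

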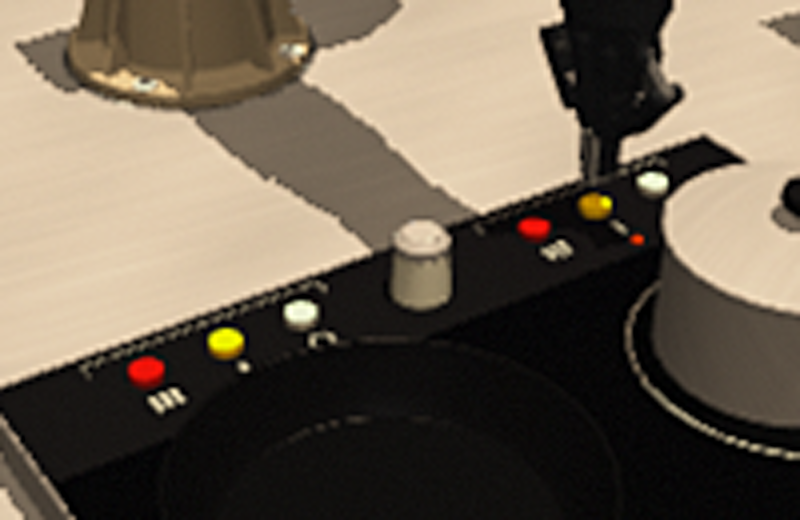

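The fingertips (600,175) are just above the left low key (595,205); the salt (420,265) hasn't moved and the right off key has sprung back.

Call:
jog_arm --increments '[[[0,0,0.04,0,0,0,255],[0,0,0.036,0,0,0,255],[0,0,0.01,0,0,0,255],[0,0,0.005,0,0,0,255],[0,0,0.005,0,0,0,255],[0,0,0,0,0,0,255],[0,0,0,0,0,0,255],[0,0,0,0,0,0,255]]]'

```text
clock: 9.2
tcp_pos: [0.4801, 0.1189, 0.0657]
orientation: [0.0, 0.673, 0.739, -0.0]
wrist_force: [-1.8, -1.7, 4.4]
finger_gap: 0.0003
grip_force: 2.2
```

Call:
jog_arm --increments '[[[0,0,0.004,0,0,0,255],[0,0,0,0,0,0,255],[0,0,0,0,0,0,255]]]'

```text
clock: 9.5
tcp_pos: [0.4802, 0.1189, 0.065]
orientation: [0.0, 0.673, 0.739, -0.0]
wrist_force: [-3.4, -0.3, 9.0]
finger_gap: 0.0001
grip_force: 4.3
```

Call:
jog_arm --increments '[[[0,0,-0.04,0,0,0,255],[0,0,-0.12,0,0,0,255],[0,0,-0.12,0,0,0,255],[0,0,-0.12,0,0,0,255],[0,0,-0.12,0,0,0,255],[0,0,-0.12,0,0,0,255],[0,0,0,0,0,0,255],[0,-0.1,0,0,0,0,255],[0,-0.1,0,0,0,0,255],[0,-0.1,0,0,0,0,255],[0,-0.1,0,0,0,0,255],[0,-0.04,0,0,0,0,255],[0,0,0,0,0,0,255],[0,0,0,0,0,0,255],[0,0,0,0,0,0,255],[0,0,0,0,0,0,255]]]'

```text
clock: 11.1
tcp_pos: [0.3717, 0.1088, 0.2244]
orientation: [0.0, 0.673, 0.739, -0.0]
wrist_force: [0.3, 0.7, -1.1]
finger_gap: -0.0002
grip_force: 0.0
```

Run:
```python
from h import *
go([.37,.119,.23])
c=cams.read_camera("scene"); p=c["pixels"]
cv2.imwrite("pics/s3.png",p[:,:,::-1])
a=cv2.imread("pics/scene0.png").astype(int); print("diff below row 150:",(abs(a-p[:,:,::-1].astype(int)).max(2)>60)[150:].sum())
```

```text
tcp [0.3717 0.1088 0.2244] yaw/z [[-0.093, 0.996, -0.0], [0.0, -0.0, -1.0]] F [ 0.25  0.66 -1.07] gap -0.0002 j [ 0.08 -0.05 -0.39  1.23 -0.    1.55] t 11.1 units [ 0.0413 -0.0031 -0.0225]
diff below row 150: 988
```

View pics/s3.png

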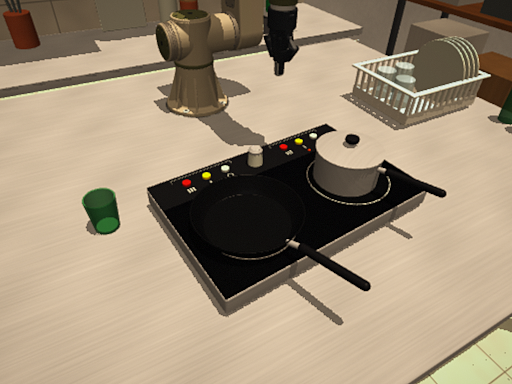

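The pans, salt (255,157) and tumbler (102,212) stand as before, and the gripper (280,60) is clear of the hob.

```bash
python3 -c "
from h import *
print(ticket.hand_in())"
```

```text
the job is handed in; nothing more can be done
None
```

I pressed the frying pan's off key (right ring), then the saucepan's low key (left ring), each to its stop at about 9 N, drew the arm back clear of the hob with nothing else visibly moved, and handed the job in at about 11 s.

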